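# Find the tag clip that has lost its spring

## Robot

A 6-joint arm with a two-finger parallel gripper is mounted at the origin on the work surface. World frame = base frame: x ahead of the robot, y to its left, z up, the work surface at z = 0. Lengths are in m, angles in rad, forces in N, time in s.
With the tool pointing down it reaches from about 0.275 to 1 m from the base axis. Payload 8.4 kg.
Tool frame: the origin (TCP) lies at the centre of the arm's flange, where the gripper is bolted on; the fingertips stand 173 mm ahead of it and the grasp point (between the pads) lies 155 mm ahead of it (r.tcp_to_tips is the distance from the TCP to the fingertips, in m); x points along the fingers, z is the direction in which the jaws open and shut, and the axes are right-handed (so a half turn about x gives the same grasp; the last joint's range is limited). The gripper opens to 85 mm and grips with 20 to 120 N. Pads are 22 mm wide; open, the fingers measure 114 mm over their backs; the gripper's body (76 mm by 85 mm) begins 54 mm behind the grasp point. The pads swing forward as they close: fully open they stand 13 mm farther back than shut.
Start: joints at [-1.132, 0.353, 1.633, -0, 1.155, -0.002], TCP at [0.267, -0.565, 0.405] pointing down, gripper open.
Joint ranges: [-2.63, 2.63], [-0.92, 2.1], [0.06, 2.66], [-1.3, 4.44], [0, 2.69], [-3.02, 3.02]. Speed limits (rad/s): [2.22, 2.22, 2.79, 3.14, 3.14, 3.14].

## Interface

Orientations are given as a rotation vector (axis times angle).
In Python, from plant import r gives the robot as it stands. Calls block until the motion is done:
- r.reach(position, orientation): joint-space move of the TCP to a pose.
- r.move_l(position, ori=None, velocity=0.15): straight line of the TCP; ori=None keeps the orientation; velocity is the mean speed in m/s.
- r.goto_joints(angles): joint-space move.
- r.gripper_to(opening, grasp_force=None): opening from 0.0 (shut) to 1.0 (fully open); grasp_force is the grip in N (None keeps the last); returns when the fingers have stopped.
- r.pause(seconds).
- r.inverse_kinematics(position, orientation): joint angles nearest the present ones, or None.
- r.get_state(): the state.
- r.get_image(name): name is "scene" or "top" or "wrist"; returns (picture, depth): 400x640x3 uint8, blue, green, red; 400x640 float32, m along the optical axis (not along the pixel's ray), 0 where there is no reading.
- r.camera_params(name): a dict with "fovy" (degrees; the focal length in pixels is half the picture's height over the tangent of half this angle, whatever the lens; pixels are square), "cx", "cy" (the principal point, pixels), "view" (4x4, takes a point from world to camera coordinates). Camera axes: x right, y up, looking along -z (the intrinsics and any distortion apply to the point x, -y, -z); pixel columns grow to the right and rows downward; lengths in m; the calibration is good to about 2 mm. A picture is of the moment at which its call begins: read the wrist's pose just before it. camera_params takes no time and is no camera call; for the wrist camera it gives the pose at the moment of the call.
A pose or a line that the arm cannot do raises r.PlanningError and nothing moves.
- r.close_job(): hands the job in, once; it reports no verdict.
The state is a dict: "clock": time; "joint_positions": joint angles; "qd": joint speeds; "tau": joint torques, N m; "tcp_pos": TCP position; "eef_rot": TCP orientation; "force": force on the tool from outside, world axes, zero at the start; "ft_torque": the same for the moment, N m; "opening": opening from 0.0 (shut) to 1.0 (fully open).
Only numpy, scipy, OpenCV 4.12 (cv2) and the standard library are available. Lean on these libraries where they do the work, as an engineer would, in place of code of your own. Each camera call takes 0.05 s, during which the arm holds its last target. There are 200 camera calls.

## Task

One of the three spring clips on the pins of the teak batten has lost its spring: find it by tugging the job tags straight out of the jaws, never with more than 15 newtons or the pins work loose; a sound clip keeps its tag and must not have it dragged out of place. Draw the tag out of the weak clip while that clip is still on its pin, lay the tag flat in the low wooden tray, and put the weak clip in the round steel scrap basin. Leave the sound clips on their pins with their tags and everything else on the bench as it is.

Things in the scene. Friction and masses are not known exactly. Their poses are not given: they have to be found in the camera images.
- batten: teak batten fixed on the bench, 92 mm (x) x 360 mm (y) x 20 mm high, with three upright steel pins 6 mm in diameter, 16 mm tall above its top, at x = +16 mm, y = -118, 0 and +118 mm of its frame. Origin: centre of its underside; -x is the side towards which the tags stick out
- clip_a: one of three look-alike steel spring clips (120 g), lying on its back, its 10 mm tail hole over a pin; any clip may be at any pin. Origin: underside, midway between the upright cheeks; x from jaws to tail, z up. Take it by the cheeks: 50 mm over their outsides (y), x -15 to +15 mm, 24 mm high. Hole at x +30 mm, jaw front at x -32 mm; thumb lever 54 mm above the underside at x +15 to +40 mm
- clip_b: like clip_a in size, origin and axes. The jaws pinch a level tag 12 to 16 mm above the clip's underside, at x -18 to -28 mm. Two of the three clips are sound and hold a tag until it is pulled with 15 to 24 N; the third has lost its spring and lets its tag slide at 3 to 6 N; this cannot be seen, only felt
- clip_c: like clip_a in size, origin and axes. The tail hole leaves 2 mm of play each way on the pin, so a pulled clip shifts that far before its pin holds it
- tag_a: stiff white plastic job tag held in clip_a at the start: 90 x 40 x 4 mm, 22 g, level. Origin: centre of its underside; x along its length, pointing into the clip, z up. About 24 mm of it is in the jaws and 66 mm stands free in front of the batten, its underside 32 mm above the bench. Take it by its long edges (40 mm apart along y)
- tag_b: stiff white plastic job tag held in clip_b at the start: 90 x 40 x 4 mm, 22 g, level. Origin: centre of its underside; x along its length, pointing into the clip, z up. About 24 mm of it is in the jaws and 66 mm stands free in front of the batten, its underside 32 mm above the bench. Take it by its long edges (40 mm apart along y)
- tag_c: stiff white plastic job tag held in clip_c at the start: 90 x 40 x 4 mm, 22 g, level. Origin: centre of its underside; x along its length, pointing into the clip, z up. About 24 mm of it is in the jaws and 66 mm stands free in front of the batten, its underside 32 mm above the bench. Take it by its long edges (40 mm apart along y)
- tray: low plywood tray fixed on the bench, 160 mm (x) x 130 mm (y) outside, walls 6 mm thick and 18 mm high, floor 6 mm thick. Origin: centre of its underside. It and the basin may swap sides
- basin: round steel scrap basin fixed on the bench, 42 mm high, 180 mm across the rim and 140 mm across the floor, walls 3 mm, floor 4 mm thick. Origin: centre of its underside
- footrest: bystander: aluminium rear footrest, 230 mm long, 25 mm high, lying beyond the left end of the batten. Origin: on the bench near the middle of its bracket
- mirror: bystander: round black plastic side mirror, 112 mm across, 27 mm high, with a bent stalk, lying beyond the right end of the batten. Origin: under the centre of the mirror head
- wrench: bystander: steel wrench 170 mm long, lying between the robot and the batten. Origin: underside
- sparkplug: bystander: spark plug 68 mm long, 24 mm across, lying behind the batten. Origin: on the bench under its middle
- grease_can: bystander: grey can 64 mm across, 85 mm tall, standing behind the batten. Origin: centre of its underside
Mind the look-alikes: they are no part of the job. Leave any turquoise look-alike of the clip_c alone.

How it is judged:
By the outcome, as a careful person would: the job done as asked, in the order asked, and still so for the second after the job is handed in, with the robot touching nothing.
It also fails if it takes over 69 s, if anything falls off the work surface, if the arm or the gripper's body presses on something with over 40 N, if the wrist force passes 120 N, or if a joint passes its speed limit or range.

## Working session

There is one attempt and no reset: what is moved stays moved. The work goes in short steps, each a Python script; the robot and the scene stay as the last script left them, time stands still between calls to the robot, and variables do not carry over. Pictures are saved under pics/ and viewed, on a budget of 10 in all, crops included, one or two more only if the job needs it, and the job is handed in when it is done.

```bash
ls; mkdir -p pics; cat > h.py <<'E'
import numpy as np, cv2
from plant import r
def save(n,f):
    im,d=r.get_image(n); cv2.imwrite(f'pics/{f}.png',im); np.savez(f'pics/{f}.npz',im=im,d=d,**{k:np.array(v) for k,v in r.camera_params(n).items() if not isinstance(v,str)}); return im,d
def load(f): return np.load(f'pics/{f}.npz')
def cloud(p):
    """world xyz for each pixel from depth"""
    d=p['d'];f=200/np.tan(np.radians(p['fovy'])/2)
    v,u=np.mgrid[0:400,0:640]
    c=np.stack([(u-p['cx'])/f*d,-(v-p['cy'])/f*d,-d,np.ones_like(d)],-1)
    w=c@np.linalg.inv(p['view']).T
    w=w[...,:3]; w[d<=0]=np.nan
    return w
E
python3 - <<'E'
from h import *
for n in ('top','scene'):
    im,d=save(n,n+'0'); print(n,{k:(np.round(v,3).tolist() if not isinstance(v,str) else v) for k,v in r.camera_params(n).items()})
print(r.get_state())
E
```

```text
pics
top {'fovy': 46.67, 'cx': 324.494, 'cy': 199.893, 'view': [[0.029, -1.0, 0.006, -0.036], [0.995, 0.029, 0.093, -0.6], [-0.093, 0.004, 0.996, -1.199], [0.0, 0.0, 0.0, 1.0]]}
scene {'fovy': 57.304, 'cx': 320.933, 'cy': 192.997, 'view': [[0.507, 0.862, -0.007, -0.275], [-0.704, 0.419, 0.573, 0.376], [0.497, -0.286, 0.819, -1.128], [0.0, 0.0, 0.0, 1.0]]}
{'clock': 0.1, 'joint_positions': array([-1.13242701e+00,  3.53572233e-01,  1.63408786e+00,  7.20321794e-06,
        1.15518301e+00, -2.39072915e-03]), 'qd': array([-9.73332065e-05, -1.09276403e-03, -6.60309420e-04,  6.87102934e-04,
        1.21709509e-03, -2.70890840e-04]), 'tau': array([ 7.81832878e-04, -6.06353974e+01, -3.42818427e+01,  8.40948610e-05,
        3.95220224e-03, -1.05312128e-05]), 'tcp_pos': array([ 0.26655426, -0.56506412,  0.40402875]), 'eef_rot': array([ 0.87940115,  1.3871315 , -0.87828893]), 'force': array([0.20542246, 0.2768669 , 0.13430192]), 'ft_torque': array([ 0.03235693,  0.03007143, -0.01663038]), 'opening': 1.0021818449082847}
```

View pics/top0.png

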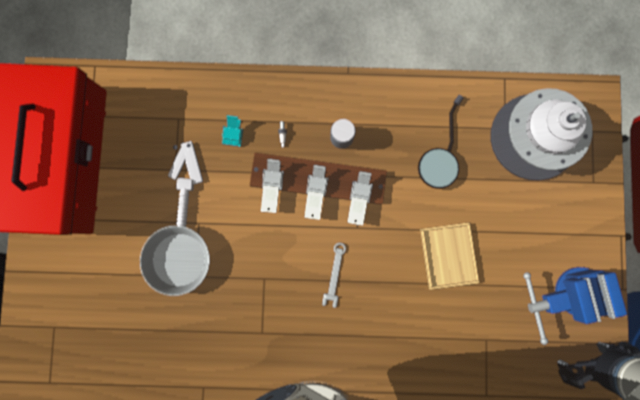

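View pics/scene0.png

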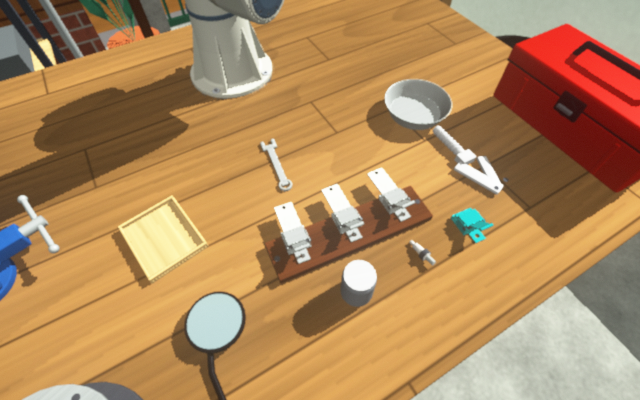

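The top view shows three white tags at (270,200), (315,206) and (360,211), held in grey clips on the batten. The tray is at (451,255) and the basin at (175,260). The only thing that could be taken for a clip is the turquoise one at (232,131), off the batten, which I'll leave alone.

```bash
python3 - <<'E'
from h import *
p=load('top0');w=cloud(p);im=p['im'];hsv=cv2.cvtColor(im,cv2.COLOR_BGR2HSV)
def rep(n,m):
    m=m.astype(np.uint8); k,l,s,c=cv2.connectedComponentsWithStats(m)
    for i in range(1,k):
        if s[i,4]<40: continue
        P=w[l==i]; P=P[~np.isnan(P[:,0])]
        rc=cv2.minAreaRect(P[:,:2].astype(np.float32)); b=cv2.boxPoints(rc)
        print(n,s[i,:5],'med',np.round(np.median(P,0),4),'zr',np.round(np.percentile(P[:,2],[5,95]),4),'rect',np.round(rc[0],4),np.round(rc[1],4),round(rc[2],1))
roi=np.zeros((400,640),bool);roi[140:235,240:400]=1
rep('white',roi&(hsv[...,1]<60)&(hsv[...,2]>215))
rep('lowz',roi&(w[...,2]>.027)&(w[...,2]<.045)&(hsv[...,1]<60))
rep('clip',roi&(w[...,2]>.045)&(hsv[...,1]<60))
rep('batten',roi&(w[...,2]>.012)&(w[...,2]<.026))
roi[:]=0;roi[215:300,410:490]=1; rep('tray',roi&(w[...,2]>.004)&(w[...,2]<.03))
roi[:]=0;roi[220:300,130:215]=1; rep('basin',roi&(w[...,2]>.03)&(hsv[...,1]<60))
roi[:]=0;roi[235:310,315:352]=1; rep('wrench',roi&(hsv[...,1]<60))
big=cv2.resize(im[145:230,240:395],None,fx=5,fy=5,interpolation=cv2.INTER_CUBIC);cv2.imwrite('pics/crop1.png',big)
E
```

```text
white [261 186  17  27 366] med [0.6005 0.1265 0.0366] zr [0.0326 0.0409] rect [0.5997 0.1289] [0.0443 0.065 ] 85.2
white [305 192  18  28 377] med [0.5873 0.0096 0.0372] zr [0.033  0.0408] rect [0.5865 0.0113] [0.0412 0.068 ] 83.6
white [348 198  18  27 364] med [ 0.574  -0.1045  0.037 ] zr [0.0329 0.0408] rect [ 0.5745 -0.1041] [0.0392 0.0656] 81.3
lowz [261 172  23  40 497] med [0.6092 0.1246 0.0369] zr [0.0325 0.0433] rect [0.6199 0.1236] [0.0501 0.107 ] 82.9
lowz [305 184  21  35 477] med [0.5939 0.0092 0.0374] zr [0.0326 0.042 ] rect [0.5954 0.0078] [0.0496 0.0859] 84.5
lowz [348 191  23  34 467] med [ 0.5816 -0.105   0.0372] zr [0.0329 0.0417] rect [ 0.583  -0.1077] [0.0501 0.0834] 82.7
clip [333 140  19   6  76] med [ 0.7497 -0.0592  0.0724] zr [0.0495 0.0863] rect [ 0.7514 -0.06  ] [0.0476 0.0114] 89.7
clip [263 159  20  25 319] med [0.6682 0.1197 0.0509] zr [0.0457 0.0718] rect [0.6699 0.1188] [0.0488 0.0579] 85.3
clip [308 165  19  25 329] med [0.654  0.002  0.0508] zr [0.0459 0.0724] rect [0.6568 0.0028] [0.0596 0.0472] 1.6
clip [352 171  21  27 341] med [ 0.6408 -0.1165  0.0512] zr [0.0464 0.0718] rect [ 0.6428 -0.1182] [0.0469 0.0612] 72.0
batten [ 249  152  138   52 3074] med [ 0.6689 -0.005   0.0209] zr [0.0169 0.0246] rect [0.6625 0.0009] [0.3611 0.0935] 83.9
tray [ 420  219   67   73 2937] med [ 0.4637 -0.3554  0.0082] zr [0.0046 0.0203] rect [ 0.4618 -0.3568] [0.1842 0.1538] 14.7
basin [140 225  69  70 833] med [0.4252 0.3924 0.0387] zr [0.0309 0.0446] rect [0.4342 0.3656] [0.1772 0.1767] 2.5
wrench [322 243  24  65 539] med [ 0.3984 -0.0513  0.0075] zr [-0.0002  0.0119] rect [ 0.4053 -0.0513] [0.0399 0.1704] 80.7
```

View pics/crop1.png

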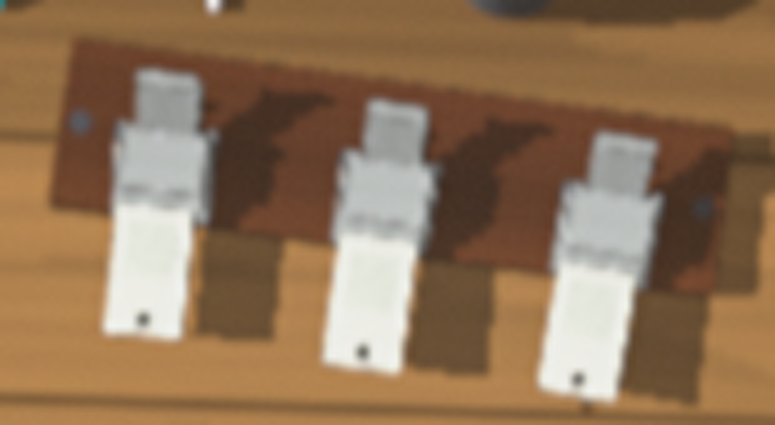

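Each tag measures about 66 x 40 mm free at z≈0.037 and the batten 361 x 93 mm, which matches the sizes given. Next I'll take one wrist view above the middle tag to refine these.

```bash
cat >> h.py <<'E'
from scipy.spatial.transform import Rotation as Ro
def ori(yaw):
    """tool down; jaws open along the direction perpendicular to heading yaw; nearest of the two half turns"""
    out=[]
    for s in (1,-1):
        z=s*np.array([-np.sin(yaw),np.cos(yaw),0]);x=np.array([0,0,-1.]);y=np.cross(z,x)
        out.append(Ro.from_matrix(np.c_[x,y,z]).as_rotvec())
    now=Ro.from_rotvec(r.get_state()['eef_rot'])
    return min(out,key=lambda o:(Ro.from_rotvec(o)*now.inv()).magnitude())
E
python3 - <<'E'
from h import *
y=np.radians(-6.6)
s=r.get_state();print(s['clock'])
r.reach([.56,.005,.42],ori(y)); r.pause(.3)
s=r.get_state();print(s['clock'],s['joint_positions'],s['tcp_pos'],s['force'])
save('wrist','w0');print(np.round(r.camera_params('wrist')['view'],3))
E
```

```text
0.1
2.6917 [ 5.64355179e-03  2.37560817e-01  1.75769623e+00 -1.85156908e-05
  1.14638638e+00  1.69215776e+00] [0.56001078 0.00465765 0.4199688 ] [ 0.48214728 -1.06672938 -0.2314988 ]
[[-0.116 -0.993 -0.001  0.069]
 [ 0.944 -0.11  -0.311 -0.483]
 [ 0.309 -0.037  0.95  -0.568]
 [ 0.     0.     0.     1.   ]]
```

View pics/w0.png

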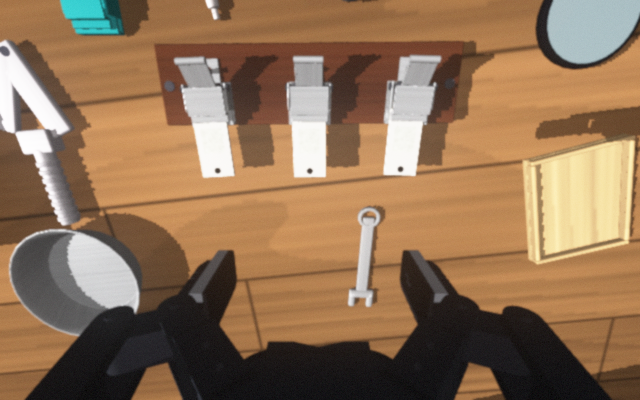

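The wrist view shows the tags at (215,150), (310,150) and (402,148), with the tray on the right and the basin on the left. Next I'll cast the white masks and the tray corners onto their known planes.

```bash
cat >> h.py <<'E'
def rays(p,uv,z):
    f=200/np.tan(np.radians(float(p['fovy']))/2); uv=np.asarray(uv,float)
    M=np.linalg.inv(p['view']); c=np.c_[(uv[:,0]-p['cx'])/f,-(uv[:,1]-p['cy'])/f,-np.ones(len(uv))]@M[:3,:3].T
    return M[:3,3]+c*((z-M[2,3])/c[:,2])[:,None]
E
python3 - <<'E'
from h import *
print(r.camera_params('wrist').keys())
for nm,(a,b,c,d) in {'w0':(120,180,180,450),'top0':(180,235,250,390)}.items():
    p=load(nm);hsv=cv2.cvtColor(p['im'],cv2.COLOR_BGR2HSV);w=cloud(p)
    m=np.zeros((400,640),bool);m[a:b,c:d]=1;m&=(hsv[...,1]<40)&(hsv[...,2]>205)
    m=cv2.morphologyEx(m.astype(np.uint8),cv2.MORPH_OPEN,np.ones((3,3)))
    k,l,s,_=cv2.connectedComponentsWithStats(m)
    for i in range(1,k):
        if s[i,4]<150: continue
        v,u=np.nonzero(l==i);q=rays(p,np.c_[u,v],.036)[:,:2].astype(np.float32)
        rc=cv2.minAreaRect(q);B=cv2.boxPoints(rc);B=B[np.argsort(B[:,0])];fr=B[:2].mean(0);bk=B[2:].mean(0)
        print(nm,s[i],'front',fr.round(4),'back',bk.round(4),'size',np.round(rc[1],4),'yaw',np.degrees(np.arctan2(*(bk-fr)[::-1])).round(1),'z',np.nanmedian(w[l==i][:,2]).round(4))
# tray: rim corners read in w0, rim z=.018
p=load('w0');hsv=cv2.cvtColor(p['im'],cv2.COLOR_BGR2HSV);w=cloud(p)
print('tray px',rays(p,[(525,162),(634,139),(632,243),(536,263)],.018).round(4).tolist())
for nm in('top0',):
    p=load(nm);w=cloud(p)
    # basin rim
    m=np.zeros((400,640),bool);m[220:300,130:215]=1;m&=(w[...,2]>.036);P=w[m]
    (c,rad)=cv2.minEnclosingCircle(P[:,:2].astype(np.float32));print('basin',c,rad)
E
```

```text
dict_keys(['fovy', 'cx', 'cy', 'view'])
w0 [ 193  120   41   57 1824] front [0.5658 0.1302] back [0.636 0.126] size [0.0405 0.0704] yaw -3.4 z 0.0366
w0 [ 290  120   36   57 1860] front [0.5527 0.0164] back [0.6214 0.0089] size [0.042  0.0691] yaw -6.2 z 0.0365
w0 [ 384  120   39   56 1815] front [ 0.5407 -0.0987] back [ 0.6078 -0.1065] size [0.0425 0.0675] yaw -6.7 z 0.0363
top0 [261 186  17  26 367] front [0.5655 0.1283] back [0.6329 0.125 ] size [0.0391 0.0674] yaw -2.8 z 0.0366
top0 [305 192  18  27 377] front [0.5524 0.0138] back [0.6201 0.0068] size [0.0394 0.0681] yaw -5.9 z 0.0371
top0 [348 198  18  27 365] front [ 0.5408 -0.0993] back [ 0.6073 -0.1089] size [0.0392 0.0671] yaw -8.3 z 0.037
tray px [[0.5343, -0.2672, 0.018], [0.5485, -0.4024, 0.018], [0.396, -0.4327, 0.018], [0.3785, -0.2994, 0.018]]
basin (0.43348875641822815, 0.36586955189704895) 0.0903141051530838
```

Both views agree to within 2 mm. The tray rim also checks out at 136 x 156 mm, with its centre near (0.463,-0.353) and its yaw near 11°. I'll start the tug test on the middle tag.

```bash
cat >> h.py <<'E'
TAG={1:(np.array([.5656,.1293]),-3.1),2:(np.array([.5526,.0151]),-6.1),3:(np.array([.5407,-.0990]),-7.4)}
def force(n=4):
    F=[]
    for _ in range(n): F.append(r.get_state()['force']); r.pause(.02)
    return np.mean(F,0)
def tug(k,limit=8.,zt=.193):
    fr,yw=TAG[k];yaw=np.radians(yw);d=np.array([np.cos(yaw),np.sin(yaw)])
    g=fr+.017*d; o=ori(yaw)
    r.gripper_to(.75,40)
    r.reach([*g,.27],o); r.move_l([*g,zt],velocity=.12)
    f00=force(); r.gripper_to(0.,40); r.pause(.2)
    s=r.get_state();f0=force();p0=s['tcp_pos'].copy();print('grip',s['clock'],'open',s['opening'],'dF',(f0-f00).round(2))
    t=0;log=[];step=.0005;last=0;verdict=None
    while t<.010:
        t+=step
        r.move_l(np.array([*(g-t*d),zt]),velocity=.01)
        f=force(3)-f0; pull=f[:2]@d; log.append((round(t*1e3,2),round(float(pull),2)))
        if pull>limit: verdict='sound';break
        step=.0005 if pull<1.2 and pull-last<1 else (.00025 if pull<4.5 else .00015); last=pull
    print(log,verdict,'f',f.round(2),r.get_state()['clock'])
    return verdict,g,d,t
E
python3 - <<'E'
from h import *
v,g,d,t=tug(2)
print(v)
E
```

```text
grip 5.1417 open 0.4518300707187743 dF [0.4  0.77 2.7 ]
[(0.5, 1.76), (0.75, 2.07), (1.0, 2.09), (1.25, 1.92), (1.5, 1.79), (1.75, 1.39), (2.0, 2.5), (2.25, 3.01), (2.5, 4.21), (2.75, 3.93), (3.0, 4.17), (3.25, 4.22), (3.5, 4.29), (3.75, 3.91), (4.0, 4.88), (4.15, 4.3), (4.4, 4.55), (4.55, 4.3), (4.8, 3.39), (5.05, 3.55), (5.3, 3.97), (5.55, 3.97), (5.8, 3.86), (6.05, 4.23), (6.3, 3.84), (6.55, 4.04), (6.8, 3.32), (7.05, 3.91), (7.3, 4.06), (7.55, 3.84), (7.8, 3.49), (8.05, 3.05), (8.3, 4.23), (8.55, 3.33), (8.8, 3.75), (9.05, 3.43), (9.3, 3.94), (9.55, 4.18), (9.8, 3.96), (10.05, 3.28)] None f [ 3.24 -0.57 -0.88] 17.2083
None
```

The middle tag slides steadily at about 4 N for 10 mm, well past the 4 mm of play, so this is the weak clip and the other two needn't be tugged. I'll draw the tag out and check the result by wrist camera before moving on.

```bash
python3 - <<'E'
from h import *
fr,yw=TAG[2];yaw=np.radians(yw);d=np.array([np.cos(yaw),np.sin(yaw)]);g=fr+.017*d
for t in (.018,.026,.034,.045):
    r.move_l([*(g-t*d),.193],velocity=.03); print(t,r.get_state()['force'].round(2))
r.move_l([*(g-.045*d),.26],velocity=.15)
r.pause(.1);print(r.get_state()['clock'],r.get_state()['opening'],r.get_state()['force']);save('wrist','w1')
E
```

```text
0.018 [1.21 0.04 1.69]
0.026 [-0.94  0.63  1.6 ]
0.034 [-0.52 -0.36  0.13]
0.045 [ 0.27  0.55 -0.68]
19.675 0.45378253445466593 [-0.58386566  0.72449342 -0.48198236]
```

View pics/w1.png

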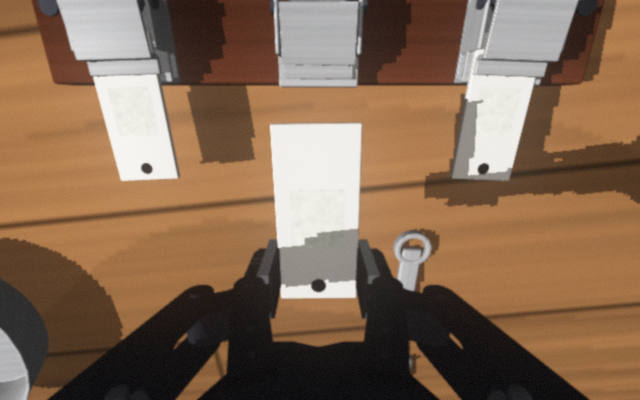

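The tag is fully out at (318,210) and the middle clip at (317,45) is still on its pin. The neighbouring tags at (138,128) and (495,125) haven't moved. Now I'll place the tag in the tray.

```bash
python3 - <<'E'
from h import *
print(r.tcp_to_tips)
yaw=np.radians(11.4);d=np.array([np.cos(yaw),np.sin(yaw)]);g=np.array([.463,-.353])-.028*d
o=ori(yaw)
r.reach([*g,.27],o); r.move_l([*g,.186],velocity=.12); f0=force()
for z in (.183,.180,.177,.1745):
    r.move_l([*g,z],velocity=.03); f=force(2)-f0; print(z,f.round(2))
    if f[2]>3: break
r.gripper_to(.62,40); r.pause(.15)
r.move_l([*g,.27],velocity=.15)
r.reach([*(g-.03*d),.36],o); r.pause(.1)
print(r.get_state()['clock']);save('wrist','w2')
E
```

```text
0.1734
0.183 [-0.31 -0.32  0.04]
0.18 [-0.67 -0.18  0.31]
0.177 [-3.21  2.68 16.95]
24.7083
```

View pics/w2.png

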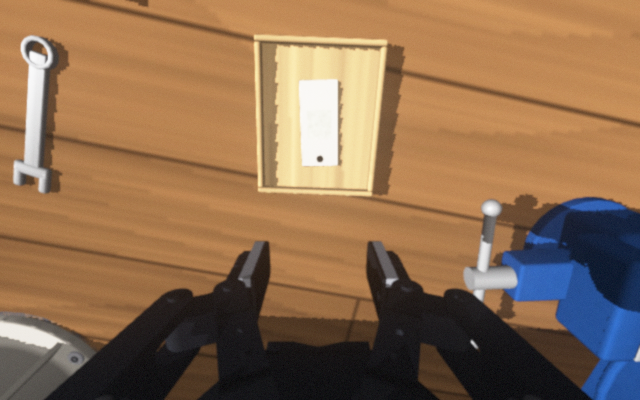

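The tag lies flat near the middle of the tray, at (320,122). The 17 N reading was the fingertips touching the tray floor. Next I'll look at the weak clip.

```bash
python3 - <<'E'
from h import *
yaw=np.radians(-6.1)
r.reach([.56,.012,.34],ori(yaw)); r.pause(.2)
im,dd=save('wrist','w3');print(r.get_state()['clock'],r.get_state()['tcp_pos'])
p=load('w3');w=cloud(p);hsv=cv2.cvtColor(im,cv2.COLOR_BGR2HSV)
near=(abs(w[...,1]-.003)<.055)&(w[...,0]>.59)&(w[...,0]<.71)
for a,b in ((.036,.052),(.052,.062),(.062,.082)):
    m=near&(hsv[...,1]<60)&(w[...,2]>a)&(w[...,2]<b); P=w[m]; v,u=np.nonzero(m)
    rc=cv2.minAreaRect(P[:,:2].astype(np.float32)); print(a,m.sum(),np.percentile(P,[1,50,99],axis=0).round(4).tolist(),np.round(rc[0],4),np.round(rc[1],4),rc[2],u.min(),u.max(),v.min(),v.max())
q=np.kron(im[0:160,200:440],np.ones((3,3,1),np.uint8));cv2.imwrite('pics/crop3.png',q)
E
```

```text
26.5167 [0.5600209  0.01127116 0.3400794 ]
0.036 2438 [[0.6204, -0.0219, 0.0361], [0.6425, 0.0042, 0.0465], [0.6601, 0.0287, 0.0516]] [0.6396 0.0042] [0.053  0.0427] 83.7880630493164 284 345 76 127
0.052 464 [[0.6577, -0.0127, 0.0521], [0.6635, 0.0017, 0.0573], [0.6687, 0.0165, 0.0617]] [0.6613 0.0021] [0.0298 0.0144] 85.8067398071289 296 332 64 85
0.062 786 [[0.6669, -0.0138, 0.0622], [0.6736, 0.0009, 0.0719], [0.6805, 0.0154, 0.076]] [0.6731 0.0008] [0.0298 0.0132] 84.10234069824219 294 333 46 67
```

View pics/crop3.png

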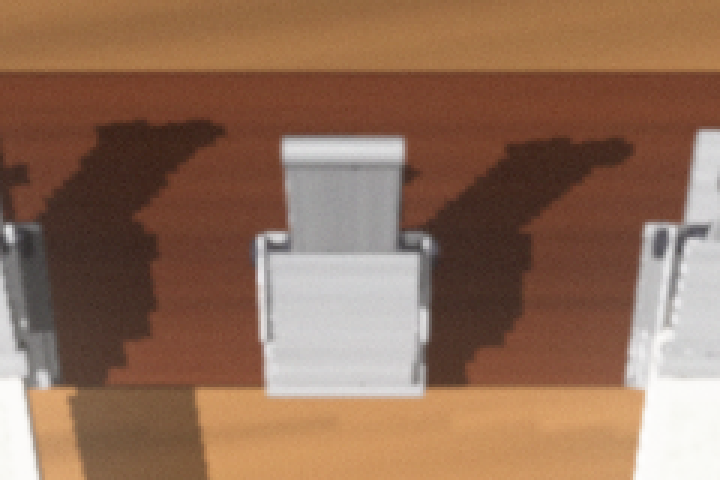

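The crop shows the empty middle clip still on its pin, with its cheeks at u≈285–345, v≈78–125 in the full picture. The pin geometry and the jaw front both put the clip origin near x≈0.648. I'll grip the clip and lift it off.

```bash
python3 - <<'E'
from h import *
p=load('w3');print(rays(p,[(287,78),(344,78),(287,113)],.044).round(4).tolist())
yaw=np.radians(-6.2);c=[.6475,.0034]
o=ori(yaw);r.gripper_to(.8,60)
r.reach([*c,.27],o); r.move_l([*c,.198],velocity=.1); f0=force(3);print(f0)
r.gripper_to(0.,60); r.pause(.2)
s=r.get_state();print('open',s['opening'],(s['force']-f0).round(2),s['clock'])
for z in (.202,.21,.225,.30):
    r.move_l([*c,z],velocity=.08); s=r.get_state(); print(z,(s['force']-f0).round(2),s['opening'].round(3))
r.pause(.1);save('wrist','w4');print(r.get_state()['clock'],force()-f0)
E
```

```text
[[0.6624, 0.0255, 0.044], [0.6571, -0.0232, 0.044], [0.6338, 0.0296, 0.044]]
[0.89730395 0.53879726 0.41429528]
open 0.5678423765879506 [-0.39  0.13  4.97] 28.7667Traceback (most recent call last):
  File "<stdin>", line 9, in <module>
AttributeError: 'float' object has no attribute 'round'
```

The cheeks measure 49 mm apart and the grip is at 48 mm. Only the print failed, so I'll carry on with the lift.

```bash
python3 - <<'E'
from h import *
c=[.6475,.0034];f0=np.array([.9,.54,.41])
for z in (.21,.225,.30):
    r.move_l([*c,z],velocity=.08); s=r.get_state(); print(z,(s['force']-f0).round(2),round(s['opening'],3))
r.pause(.1);save('wrist','w4');print(r.get_state()['clock'],force()-f0)
E
```

```text
0.21 [ 2.18  0.78 -0.81] 0.566
0.225 [-0.59 -1.11 -1.93] 0.57
0.3 [-1.47 -0.59 -1.87] 0.568
30.85 [-0.63905934 -0.10609056 -1.55274129]
```

View pics/w4.png

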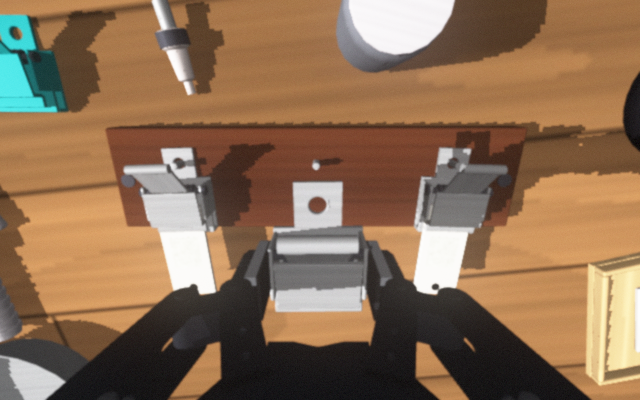

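The clip is in the gripper and its pin at (316,165) is clear. Both sound clips and their tags are in place. On to the basin.

```bash
python3 - <<'E'
from h import *
yaw=np.radians(34);c=np.array([.434,.366])
o=ori(yaw)
r.reach([*c,.30],o); r.move_l([*c,.20],velocity=.12); f0=force(3)
for z in (.195,.191,.188):
    r.move_l([*c,z],velocity=.03); f=force(2)-f0; print(z,f.round(2))
    if f[2]>3: break
r.gripper_to(.8,40); r.pause(.2); r.move_l([*c,.33],velocity=.15); 
r.reach([.40,.10,.42],ori(0)); r.pause(.2)
print(r.get_state()['clock'],r.get_state()['opening'])
im,_=save('wrist','w5');t,_=save('top','top5')
b=cv2.resize(t[130:300,130:490],(800,378))
cv2.imwrite('pics/final.png',b)
E
```

```text
0.195 [0.14 0.26 0.09]
0.191 [0.14 0.14 0.51]
0.188 [-0.06  0.3  -0.01]
37.375 0.8018815415457893
```

View pics/final.png

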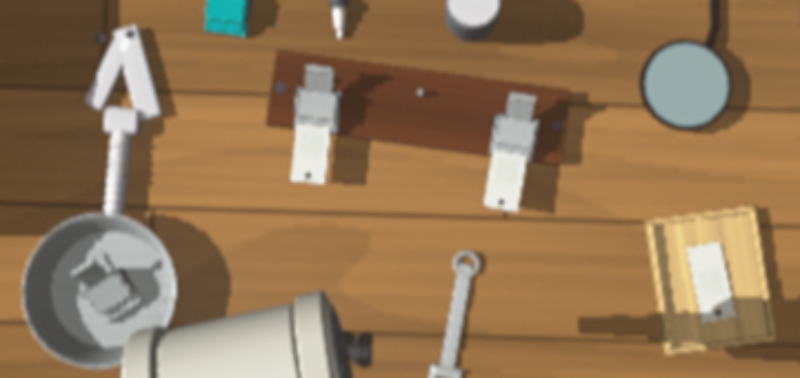

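The clip is in the basin at (110,290), the tag lies flat in the tray at (712,280), and both sound clips still hold their tags on their pins. Handing in.

```bash
python3 -c "
from plant import r
print(r.close_job(), r.get_state()['clock'])"
```

```text
the job is handed in; nothing more can be done
the job is handed in; nothing more can be done
```

The job is done and handed in at about 37 s. The weak clip was the middle one.

- **Finding it:** I tugged the middle tag first. It slid steadily at about 4 N (4.9 N at most) for 10 mm, well past the 4 mm of play. I didn't tug the other two.
- **Tag:** I drew it straight out while the clip was still on its pin and laid it flat in the tray.
- **Clip:** I lifted it off its pin by the cheeks and released it in the steel basin.

**Last checks:** the final top view shows the tag flat in the tray and the clip in the basin. Both sound clips are on their pins with their tags. The bystanders in that view look unmoved, though it cuts off the back and lower edges. The gripper is open and clear of everything.

**Unexpected readings:** the fingertips touched the tray floor with about 17 N when I set the tag down, and it did no visible harm. A print error stopped one script with the clip in the grip; the next script finished the lift.

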